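# Turn a hexagonal block pocket-up and lock it in its nest

## Task

Turn the hexagonal aluminium block over until the face with the round pocket is on top, and lay it in the nest on the base plate, touching both the long fence and the end stop. Then swing the keeper arm fully over the block and let go, leaving the other things on the bench where they are.

Things in the scene. Friction and masses are not known exactly. Their poses are not given: they have to be found in the camera images.
- block: Loose aluminium hexagonal block, 44 mm across flats, 50.8 across corners (each flat 25.4 wide), 100 mm long, about 0.45 kg, dark bore on both ends. Origin at its very centre (22 mm above what it lies on); x runs along its length, z points out of the face with the pocket. It starts lying flat on the bench at any yaw, pocket two flats from the top. Either end may go to the stop.
- pocket (a point): Middle of the round dark 18 mm pocket in one face of the block, 22 mm from the block's axis (+z of the block). At the start this face looks sideways and down, on either side.
- groove (a point): Middle of the face opposite the pocket (-z of the block), which carries one long narrow dark groove along the block; the other four faces are plain. At the start it is one flat from the top. Rolling the block two flats towards the groove's side, so that the groove goes under, brings the pocket on top.
- nest: Fixed dark steel fixture, origin on the bench under the middle of the seat. Base plate 6 mm thick, spanning x -60..60, y -105..65 mm; on it a long fence along y on the +x side and an end stop on the -y side; open towards -x, +y and up. Behind the end stop, at x = 0, y = -80 mm, stands the keeper's post, 20 mm thick, top 54 mm above the bench.
- fence (a point): Foot of the fence's inner face, at x = 25.4, y = 0 of the nest, on the base plate. The fence is 15 mm thick, spans y -62..50 mm and its top is 34 mm above the bench.
- stop (a point): Foot of the end stop's inner face, at x = 0, y = -50 of the nest, on the base plate. The stop is 12 mm thick, spans x -15..25 mm and its top is 34 mm above the bench.
- seat (a point): The point where the centre of the block must be when it is home in the nest: 28 mm above the bench, 25.4 mm (half the width across corners) from the fence's inner face and 50 mm from the end stop's. Its axes are the nest's; the block's length lies along y.
- keeper (a joint): Angle of the keeper arm about its upright pivot, rad. 0: fully over the block, against its stop, the arm pointing along the nest's +y, 4 mm above the block's top. Seen from above it grows clockwise as it opens (1.57: pointing to the nest's +x), up to 2.6; starts between 1.4 and 2.3. Light friction (0.04 N m), stays where it is left.
- keeper_pivot (a point): On the keeper's pivot axis, at mid-thickness of the arm, 59 mm above the bench. The aluminium arm is 22 mm wide, 10 mm thick (54 to 64 mm above the bench) and reaches 66 mm from the pivot.
- keeper_knob (a point): On the axis of the upright black knob near the arm's end, 12 mm thick, 36 mm tall (64 to 100 mm above the bench), 56 mm from the pivot axis. This point is 84 mm above the bench; it swings with the arm.
- nut: Bystander: loose dark steel hexagon nut, 30 mm across flats, 16 mm high, origin under its centre, between block and nest.
- gear_blank: Bystander: loose stepped steel disc, 40 mm wide, 26 mm high, origin under its centre, between block and nest.
- tin: Bystander: loose round tin, 72 mm wide, 75 mm high, origin under its centre, beyond the block.
Not all that is in view belongs to the job. Of the things like the block, leave any that is orange or turquoise; of the rest the larger one is meant.

How it is judged:
At the end, for the whole second after the job is handed in: The block lies at rest on the nest's base plate with the pocket face on top (within 0.08 rad of level), its centre within 4 mm of the seat along the nest's x and y and 3 mm in height, its length within 0.06 rad of the fence, and the keeper is swung over it to within 0.15 rad of its stop (angle between block's own z axis and vertical below 0.08 rad and angle between the x axis of block and the y axis of nest, either way round below 0.06 rad and x of block in the frame of seat between -0.004 and 0.004 m and y of block in the frame of seat between -0.004 and 0.004 m and z of block in the frame of seat between -0.003 and 0.003 m and value of joint keeper below 0.15 rad and linear speed of block below 0.01 m/s); the robot touches nothing.
It fails at once if the nut, the gear blank or the tin is pushed more than 30 mm from its place (distance of any of nut, gear_blank, tin from where it was at the start of the episode above 0.03 m).
It also fails if it takes over 72 s, if anything falls off the work surface, if the arm or the gripper's body presses on something with over 40 N, if the wrist force passes 120 N, or if a joint passes its speed limit or range.

## Robot

A 6-joint arm with a two-finger parallel gripper is mounted at the origin on the work surface. World frame = base frame: x ahead of the robot, y to its left, z up, the work surface at z = 0. Lengths are in m, angles in rad, forces in N, time in s.
With the tool pointing down it reaches from about 0.2 to 0.875 m from the base axis. Payload 3.4 kg.
Tool frame: the origin (TCP) lies between the finger pads; the fingertips stand 25 mm ahead of it and the grasp point (between the pads) lies 6 mm ahead of it (r.nose_length is the z of the fingertips in the tool frame, in m); z points along the fingers, y is the line along which they close (so a half turn about z gives the same grasp; the last joint's range is limited). The gripper opens to 94 mm and grips with 3 to 60 N. Pads are 16 mm wide; open, the fingers measure 119 mm over their backs; the gripper's body (75 mm by 177 mm) begins 78 mm behind the grasp point.
Start: joints at [-0.121, 0.276, 1.505, -0, 1.361, -0.121], TCP at [0.575, -0, 0.23] pointing down, gripper open.
Joint ranges: [-2.89, 2.89], [-0.75, 2.08], [0.22, 2.7], [-1.18, 4.32], [0.11, 2.71], [-2.7, 2.7]. Speed limits (rad/s): [2.57, 2.57, 3.14, 3.14, 3.14, 3.14].

## Interface

Orientations are given as a unit quaternion [w, x, y, z].
In Python, from plant import r, gripper_to, inverse_kinematics, vision, models, telemetry gives the robot as it stands. Calls block until the motion is done:
- r.move_to(position, orientation): joint-space move of the TCP to a pose.
- r.move_l(position, rot=None, vel=0.15, guard=None): straight line of the TCP; rot=None keeps the orientation; vel is the mean speed in m/s. With guard (N) it stops when the force on the tool has changed by that much, and returns True; else False.
- r.movej(angles): joint-space move.
- gripper_to(opening, f_grip=None): finger opening in m; f_grip is the grip in N (None keeps the last); returns when the fingers have stopped.
- r.hold(seconds).
- inverse_kinematics(position, orientation): joint angles nearest the present ones, or None.
- vision.snapshot(name): name is "scene" or "side" or "wrist"; returns the picture (384x512x3 uint8, red, green, blue); there is no depth.
- vision.get_calibration(name): a dict with "fx", "fy", "cx", "cy" (pixels), "position" and "orientation" of the camera in the world. Camera axes: x right, y down, z forward; pixel columns grow to the right and rows downward; lengths in m; the calibration is good to about 2 mm. The wrist camera is an equidistant fisheye: a pixel r from the principal point sees the ray r / f radians off the axis. A picture is of the moment at which its call begins: read the wrist's pose just before it. get_calibration takes no time and is no camera call; for the wrist camera it gives the pose at the moment of the call.
A pose or a line that the arm cannot do raises r.PlanningError and nothing moves.
- r.sign_off(): hands the job in; it is judged then, once.
Trained networks look in the newest picture that a camera, given by its name, has taken for a name from the list of things; names that differ only in an ending like _2 or _b are one class to them, and where a whole thing is asked for, a point or a joint stands for the part that bears it (a point fixed in the world has none). Each returns a list of dicts, best first, with "score" (0 to 1); they miss things now and then, are a little off and sometimes report something else, mostly with a low value. They report only what shows in the picture. A call takes as long as a camera call. They do not tell look-alikes from the thing itself.
- models.boxes_of(thing, camera): "at" ([x, y, z] in m, in world coordinates, good to about 4 mm: the middle of the surface that is visible of it).
- models.regions_of(thing, camera): "pixels" (384x512 bool, what is visible of it).
- models.mark_of(thing, camera): "at" ([x, y, z] in m, in world coordinates, good to about 4 mm: a listed point, or the origin of a listed thing).
Readings, each from a call of its own:
- telemetry.current_t(): time.
- telemetry.current_joints(): joint angles.
- telemetry.current_dq(): joint speeds.
- telemetry.current_joint_efforts(): joint torques, N m.
- telemetry.current_ee_pos(): TCP position.
- telemetry.current_tool_rot(): TCP orientation.
- telemetry.current_wrist_force(): force on the tool from outside, world axes, zero at the start.
- telemetry.current_torque(): the same for the moment, N m.
- telemetry.current_opening(): finger opening in m.
- telemetry.current_finger_force(): force on a finger pad.
Only numpy, scipy, OpenCV 4.12 (cv2) and the standard library are available. Lean on these libraries where they do the work, as an engineer would, in place of code of your own. Each camera call takes 0.05 s, during which the arm holds its last target. There are 200 camera calls.

## Working session

There is one attempt and no reset: what is moved stays moved. The work goes in short steps, each a Python script; the robot and the scene stay as the last script left them, time stands still between calls to the robot, and variables do not carry over. Pictures are saved under pics/ and viewed, at most 10 in all, crops included, and the job is handed in when it is done.

```bash
mkdir -p pics; ls
cat > h.py <<'E'
import numpy as np, cv2
from plant import r, gripper_to, inverse_kinematics, vision, models, telemetry
from scipy.spatial.transform import Rotation as R
def save(n,im): cv2.imwrite('pics/'+n,im[:,:,::-1])
E
python3 - <<'E'
from h import *
a=vision.snapshot("scene"); b=vision.snapshot("side")
save("a.png",np.hstack([a,b])[:, :, :]) if 0 else save("a.png",a); save("b.png",b)
for c in ["scene","side"]:
  print(c,vision.get_calibration(c))
  for t in ["block","nest","seat","fence","stop","keeper_knob","keeper_pivot","nut","gear_blank","tin","groove","pocket"]:
    print(t,[(np.round(d['at'],3).tolist(),round(d['score'],2)) for d in models.mark_of(t,c)])
print(telemetry.current_t())
E
```

```text
pics
scene {'fx': 496.4153511290712, 'fy': 496.4153511290712, 'cx': 259.38505049217906, 'cy': 189.01123464058873, 'position': array([1.14983529, 0.0510607 , 0.94703428]), 'orientation': array([-0.18933295,  0.65078235,  0.70698319, -0.2020152 ])}
block [([0.656, 0.259, 0.023], 0.96), ([0.722, 0.042, 0.017], 0.9), ([0.449, 0.265, 0.016], 0.7), ([0.535, 0.164, 0.023], 0.63)]
nest [([0.514, -0.109, 0.0], 0.95)]
seat [([0.512, -0.106, 0.03], 0.57)]
fence [([0.536, -0.12, 0.01], 0.71)]
stop [([0.502, -0.158, 0.007], 0.95)]
keeper_knob [([0.535, -0.22, 0.085], 0.93), ([0.537, -0.117, 0.005], 0.72)]
keeper_pivot [([0.493, -0.186, 0.063], 0.91)]
nut [([0.519, 0.163, 0.033], 0.62), ([0.458, 0.053, 0.005], 0.56)]
gear_blank []
tin [([0.772, 0.17, -0.006], 0.76)]
groove [([0.72, 0.031, 0.02], 0.95), ([0.515, 0.164, 0.033], 0.86), ([0.462, 0.253, 0.027], 0.84), ([0.654, 0.244, 0.033], 0.64)]
pocket [([0.728, 0.062, 0.011], 0.95), ([0.662, 0.276, 0.01], 0.89), ([0.441, 0.277, 0.005], 0.69), ([0.551, 0.163, 0.004], 0.67)]
side {'fx': 383.2653953832527, 'fy': 383.2653953832527, 'cx': 257.9275449615
[... 309 characters left out ...]
62, 0.022], 0.56)]
nest []
seat [([0.512, -0.109, 0.023], 0.63)]
fence [([0.536, -0.118, 0.002], 0.64)]
stop [([0.5, -0.159, 0.004], 0.74)]
keeper_knob [([0.533, -0.216, 0.086], 0.91)]
keeper_pivot [([0.492, -0.187, 0.061], 0.86), ([0.458, 0.05, 0.0], 0.61)]
nut [([0.459, 0.049, -0.003], 0.61)]
gear_blank [([0.633, 0.052, 0.004], 0.71), ([0.496, -0.19, 0.062], 0.55)]
tin [([0.776, 0.17, -0.002], 0.93)]
groove [([0.718, 0.031, 0.025], 0.94), ([0.658, 0.245, 0.031], 0.64), ([0.459, 0.255, 0.025], 0.6), ([0.515, 0.164, 0.03], 0.56)]
pocket [([0.663, 0.276, 0.017], 0.94), ([0.552, 0.164, 0.01], 0.86), ([0.728, 0.054, 0.006], 0.61), ([0.442, 0.274, 0.009], 0.6), ([0.514, 0.164, 0.034], 0.29)]
1.3
```

View pics/a.png

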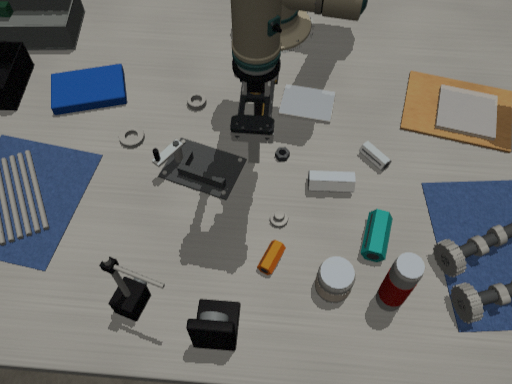

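View pics/b.png

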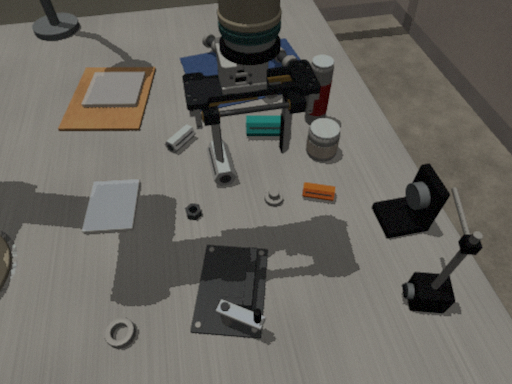

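Candidates: silver large (331,181), silver small (376,155), turquoise (377,235), orange (271,257). I choose the large silver one at (331,181), world about (0.535, 0.163). The groove is on its −x side, so it rolls towards −x. The nest is at about (205,168), with yaw near −0.24. Next is a close look at the block and the nest.

```bash
cat >> h.py <<'E'
def wray(c,uv):
    p=(np.asarray(uv,float)-[c['cx'],c['cy']])/[c['fx'],c['fy']]; th=np.linalg.norm(p,axis=1)
    d=np.c_[p*(np.sin(th)/np.maximum(th,1e-9))[:,None],np.cos(th)]
    q=c['orientation']; return R.from_quat([*q[1:],q[0]]).apply(d)
def onplane(c,uv,z):
    d=wray(c,uv); return c['position']+d*((z-c['position'][2])/d[:,2])[:,None]
def wq(M): q=R.from_matrix(M).as_quat(); return np.array([q[3],*q[:3]])
def maskrect(m,c,z):
    v,u=np.nonzero(m); P=onplane(c,np.c_[u,v],z)[:,:2]
    return cv2.minAreaRect((P*1000).astype(np.float32))
E
python3 - <<'E'
from h import *
q=[0,0.7071,0.7071,0]
q=telemetry.current_tool_rot(); print(q)
def look(p,names,fn):
    r.move_to(p,q); r.hold(.2)
    c=vision.get_calibration("wrist"); im=vision.snapshot("wrist"); save(fn,im)
    print(c['position'],wray(c,[[c['cx'],c['cy']]]))
    for t in names: print(t,[(np.round(d['at'],4).tolist(),round(d['score'],2)) for d in models.mark_of(t,"wrist")])
    return c,im
c,im=look([0.535,0.163,0.22],["block","groove","pocket"],"c.png")
for d in models.regions_of("block","wrist"):
    print(d['score'],d['pixels'].sum(),maskrect(d['pixels'],c,.022))
c,im=look([0.512,-0.107,0.26],["seat","fence","stop","keeper_pivot","keeper_knob","nest"],"d.png")
print(telemetry.current_t())
E
```

```text
[2.01489381e-05 7.07107573e-01 7.07105989e-01 1.93590097e-05]
[0.53624494 0.23750492 0.37398425] [[ 5.93690195e-04 -2.65952395e-01 -9.63985981e-01]]
block [([0.5292, 0.1643, 0.0233], 0.9), ([0.6599, 0.2604, 0.0215], 0.87), ([0.4528, 0.261, 0.0179], 0.81), ([0.7267, 0.0405, 0.0149], 0.81)]
groove [([0.7169, 0.0389, 0.024], 0.84), ([0.5148, 0.1604, 0.0291], 0.59), ([0.6566, 0.2365, 0.032], 0.58), ([0.4599, 0.2552, 0.0253], 0.55)]
pocket [([0.5526, 0.1627, 0.0114], 0.9), ([0.7269, 0.0558, 0.0032], 0.82), ([0.4444, 0.2735, 0.0097], 0.71), ([0.6645, 0.2743, 0.0121], 0.71)]
0.77 3515 ((534.7448120117188, 159.20265197753906), (50.807498931884766, 108.42326354980469), 2.5302481651306152)
0.76 3410 ((664.2738647460938, 256.7271423339844), (51.41593551635742, 114.45980072021484), 78.18707275390625)
0.71 1688 ((452.21575927734375, 262.5875244140625), (73.17567443847656, 35.80487060546875), 43.92209243774414)
0.63 742 ((721.0673828125, 46.27845764160156), (31.852252960205078, 78.98970794677734), 67.30852508544922)
[ 0.51248695 -0.02983368  0.41374419] [[ 9.44843803e-04 -2.65057992e-01 -9.64232009e-01]]
seat [([0.5152, -0.1097, 0.0292], 0.86)]
fence [([0.5398, -0.1181, 0.0074], 0.78), ([0.4544, 0.0537, -0.0015], 0.58)]
stop [([0.5009, -0.1559, 0.0091], 0.72)]
keeper_pivot [([0.4563, 0.0505, -0.0047], 0.67), ([0.4923, -0.1806, 0.0593], 0.58), ([0.5124, -0.1062, 0.0289], 0.29)]
keeper_knob [([0.5397, -0.2202, 0.0836], 0.68)]
nest [([0.5142, -0.1116, -0.0016], 0.93)]
4.075
```

```bash
python3 -c "
import cv2
cv2.imwrite('pics/e.png',cv2.resize(cv2.imread('pics/c.png')[120:360,130:390],None,fx=2.4,fy=2.4))"
```

```text
(no output)
```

View pics/e.png

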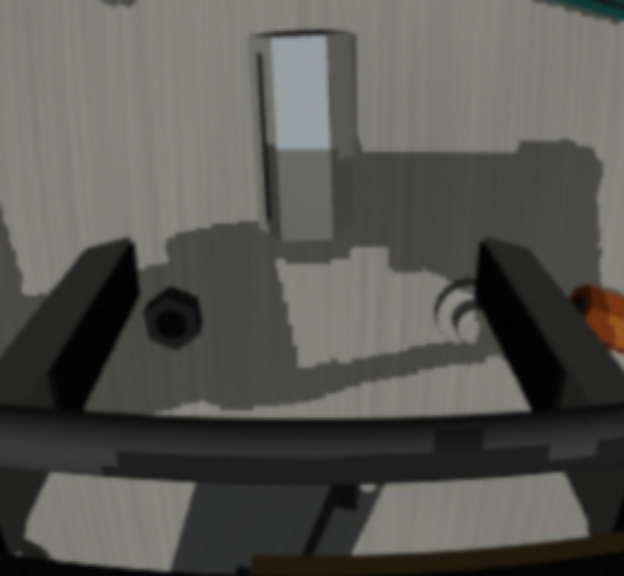

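View pics/d.png

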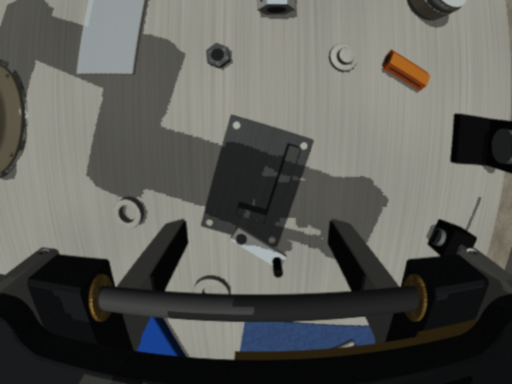

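The crop shows a plain silver block with the long dark groove on its left (−x) side, at crop pixels (260,55)–(268,215). The choice is right and it rolls towards −x. The nest picture shows the plate bolts at (236,125), (305,146), (209,223) and (272,240), with the fence on the +x side. The keeper is open, pivot (241,239), knob (278,267).

Run:
```python
from h import *
r.move_to([0.535,0.163,0.22],telemetry.current_tool_rot()); r.hold(.2)
c=vision.get_calibration("wrist")
e=np.array([[271,38],[327,38],[280,240],[333,240]])/2.4+[130,120]
P=onplane(c,e,.044); print(P.round(4), P.mean(0))
r.move_to([0.512,-0.107,0.22],telemetry.current_tool_rot()); r.hold(.2)
c=vision.get_calibration("wrist"); im=vision.snapshot("wrist")
for t in ["seat","fence","stop","keeper_pivot"]: print(t,[(np.round(d['at'],4).tolist(),round(d['score'],2)) for d in models.mark_of(t,"wrist")])
# bolts: from d.png pose (z=.26 -> cam shift +.04)
c2=dict(c); c2['position']=np.array([.51249,-.02983,.41374])
P=onplane(c2,[[236.5,125.5],[305,146],[209,223],[272,240]],.007); print(P.round(4),P.mean(0))
d=P[0]-P[2]+P[1]-P[3]; print("yaw y-axis",np.degrees(np.arctan2(-d[0],d[1])))
print(telemetry.current_t())
# IK checks
from itertools import product
def tool(axis,lean):  # axis: horizontal unit along block(+y-ish); lean: body leans toward +side s=(axis x z)
    a=np.array([axis[0],axis[1],0.]); s=np.cross(a,[0,0,1]); z=-np.cos(lean)*np.array([0,0,1])-np.sin(lean)*s
    x=a; y=np.cross(z,x); return np.c_[x,y,z]
for nm,p,ax in [("b",[.533,.163,.1],(-.04,1)),("n",[.512,-.107,.1],(.24,.97))]:
    ax=np.array(ax)/np.linalg.norm(ax)
    for l in (30,-30):
        M=tool(ax,np.radians(l)); print(nm,l,M[:,2].round(2),inverse_kinematics(p,wq(M)))
```

```text
[[0.5201 0.2109 0.044 ]
 [0.546  0.2108 0.044 ]
 [0.5232 0.1118 0.044 ]
 [0.5494 0.1117 0.044 ]] [0.53470483 0.16130201 0.044     ]
seat [([0.5162, -0.1102, 0.0283], 0.92)]
fence [([0.5391, -0.1199, 0.0045], 0.87)]
stop [([0.4966, -0.1579, 0.0089], 0.83)]
keeper_pivot [([0.4893, -0.1826, 0.0598], 0.66)]
[[ 0.4846 -0.0484  0.007 ]
 [ 0.5789 -0.0763  0.007 ]
 [ 0.4414 -0.1898  0.007 ]
 [ 0.5349 -0.217   0.007 ]] [ 0.50993929 -0.13290666  0.007     ]
yaw y-axis -17.183255669143076
6.8417
b 30 [-0.5  -0.02 -0.87] [0.13916495 0.63385662 1.35953303 0.04977482 1.66954927 0.09087966]
b -30 [ 0.5   0.02 -0.87] [ 0.23609561  0.1912284   2.15778706 -0.34340953  0.2935697   0.50016587]
n 30 [-0.49  0.12 -0.87] [-0.31398426  0.59411493  1.43993681 -0.03575626  1.62999693 -0.06400535]
n -30 [ 0.49 -0.12 -0.87] [-0.39163531  0.13355985  2.23860887  0.29169377  0.26120991 -0.41167403]
```

```bash
cat >> h.py <<'E'
Z=np.array([0,0,1.])
def tool(axis,lean):
    a=np.array([axis[0],axis[1],0.]); a/=np.linalg.norm(a); s=np.cross(a,Z); l=np.radians(lean)
    z=-np.cos(l)*Z-np.sin(l)*s
    return np.c_[a,np.cross(z,a),z]
D=.0245   # block centre ahead of TCP along tool z
def pose(c,ax,lean,back=0,d=D):
    M=tool(ax,lean); return np.array(c)-M[:,2]*(d+back), wq(M)
def st(m): print(m,'t',round(telemetry.current_t(),2),'F',np.round(telemetry.current_wrist_force(),1),'open',round(telemetry.current_opening(),4),'tcp',np.round(telemetry.current_ee_pos(),4))
def grasp(c,ax):
    gripper_to(.054); p,q=pose(c,ax,30,.07); r.move_to(p,q)
    p,q=pose(c,ax,30); g=r.move_l(p,vel=.08,guard=10); st('in %s'%g)
    gripper_to(.03,40); st('gripped')
E
python3 - <<'E'
from h import *
c=np.array([.5347,.1613,.022]); ax=(-.033,.999)
for l in (30,-30):
    for b in (0,.07):
        p,q=pose(c,ax,l,b); print(l,b,inverse_kinematics(p,q) is not None)
p,q=pose([.5157,-.112,.028],(.295,.955),-30); print(inverse_kinematics(p,q))
r.move_to([.55,.12,.2],telemetry.current_tool_rot())
grasp(c,ax)
p,q=pose(c+[0,0,.07],ax,30); r.move_l(p,vel=.12); st('up')
save('f.png',vision.snapshot('side'))
E
```

```text
30 0 True
30 0.07 True
-30 0 True
-30 0.07 True
None
in False t 10.12 F [ 0.1 -0.9  0.9] open 0.0543 tcp [0.5475 0.1618 0.0437]
gripped t 10.44 F [-1.5  0.4  4.6] open 0.0433 tcp [0.5466 0.1617 0.0439]
up t 11.18 F [-0.2  0.2 -5.4] open 0.0434 tcp [0.5468 0.1616 0.1124]
```

Run:
```python
from h import *
y=np.radians(-17.2)
for lean in (-30,-27,-24,-20):
  for z in (.028,.035,.05):
    p,q=pose([.5157,-.112,z],(.295,.955),lean); j=inverse_kinematics(p,q); print(lean,z,None if j is None else j.round(2))
for dy in (-.1,-.2,.1,.2):
    a=y+dy; p,q=pose([.5157,-.112,.028],(-np.sin(a),np.cos(a)),-30); j=inverse_kinematics(p,q); print('yaw',dy,None if j is None else j.round(2))
for x in (.53,.54,.56,.6):
    p,q=pose([x,-.112,.028],(.295,.955),-30); j=inverse_kinematics(p,q); print('x',x,None if j is None else j.round(2))
p,q=pose([.5347,.1613,.022],(-.033,.999),-30); print(inverse_kinematics(p,q).round(2))
```

```text
-30 0.028 None
-30 0.035 None
-30 0.05 [-0.37  0.18  2.29  0.25  0.15 -0.31]
-27 0.028 [-0.37  0.23  2.28  0.19  0.17 -0.25]
-27 0.035 [-0.37  0.21  2.27  0.17  0.19 -0.23]
-27 0.05 [-0.37  0.18  2.25  0.13  0.24 -0.19]
-24 0.028 [-0.37  0.23  2.23  0.1   0.26 -0.16]
-24 0.035 [-0.37  0.22  2.22  0.1   0.29 -0.15]
-24 0.05 [-0.37  0.19  2.2   0.08  0.33 -0.14]
-20 0.028 [-0.36  0.24  2.16  0.06  0.38 -0.11]
-20 0.035 [-0.36  0.23  2.16  0.05  0.41 -0.11]
-20 0.05 [-0.36  0.21  2.14  0.05  0.45 -0.1 ]
yaw -0.1 None
yaw -0.2 [-0.26  0.24  2.3  -0.96  0.15  1.17]
yaw 0.1 [-0.43  0.23  2.33  1.01  0.14 -1.2 ]
yaw 0.2 [-0.49  0.23  2.32  1.11  0.21 -1.44]
x 0.53 None
x 0.54 None
x 0.56 None
x 0.6 [-0.3   0.32  2.15 -0.01  0.14  0.01]
[ 0.24  0.29  2.25 -0.87  0.14  1.04]
```

View pics/f.png

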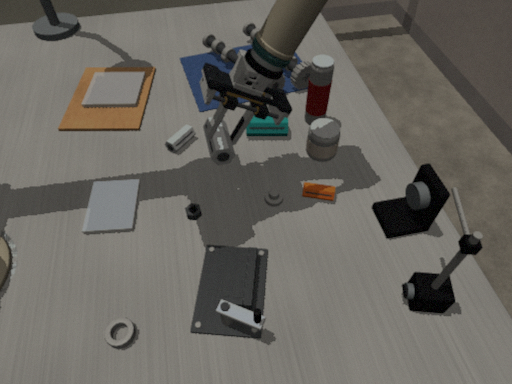

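The block is held at (220,150). Lean −30 is unreachable over the nest because joint 5 runs into its limit. I'll place at −25 to −27 and let the block settle flat.

```bash
cat >> h.py <<'E'
def roll_place(c,ax,lean,hi):
    p,q=pose(c+[0,0,hi],ax,lean); r.move_l(p,q,vel=.08); st('rolled')
    p,q=pose(c+[0,0,.006],ax,lean); r.move_l(p,vel=.1); r.hold(.15)
    p,q=pose(c-[0,0,.004],ax,lean); g=r.move_l(p,vel=.015,guard=6); st('down %s'%g)
E
python3 - <<'E'
from h import *
c=np.array([.5347,.1613,.022]); ax=(-.033,.999)
roll_place(c,ax,-25,.07)
gripper_to(.054); st('rel')
M=tool(ax,-25); r.move_l(telemetry.current_ee_pos()-.09*M[:,2],vel=.15)
q=[0,.70711,.70711,0]; r.move_to([.535,.12,.24],q); r.hold(.2)
cal=vision.get_calibration("wrist"); save('g.png',cv2.resize(vision.snapshot("wrist")[100:300,130:390],None,fx=2.4,fy=2.4))
np.save('calg.npy',cal,allow_pickle=True)
for t in ["block","groove","pocket"]: print(t,[(np.round(d['at'],4).tolist(),round(d['score'],2)) for d in models.mark_of(t,"wrist")][:3])
for d in models.regions_of("block","wrist")[:2]: print(maskrect(d['pixels'],cal,.022))
st('end')
E
```

```text
rolled t 12.53 F [ 1.2  0.6 -4. ] open 0.0435 tcp [0.5245 0.1609 0.1141]
down True t 13.91 F [-1.6 -1.2  4. ] open 0.0433 tcp [0.5246 0.1609 0.0458]
rel t 14.32 F [-0.1  0.1 -0.3] open 0.0539 tcp [0.5226 0.1604 0.044 ]
block [([0.5285, 0.165, 0.0242], 0.89), ([0.4508, 0.2644, 0.0162], 0.84), ([0.7231, 0.0415, 0.015], 0.69)]
groove [([0.459, 0.2547, 0.0246], 0.89), ([0.7203, 0.0348, 0.0211], 0.89), ([0.6594, 0.238, 0.0323], 0.8)]
pocket [([0.5503, 0.1619, 0.0332], 0.97), ([0.668, 0.2758, 0.0134], 0.91), ([0.7282, 0.0545, 0.0072], 0.74)]
((664.5062866210938, 256.62445068359375), (52.30345153808594, 114.36670684814453), 78.44558715820312)
((723.072265625, 44.558738708496094), (32.214603424072266, 81.62448120117188), 65.72473907470703)
end t 16.36 F [0.1 0.  0.3] open 0.0541 tcp [0.5347 0.1202 0.24  ]
```

View pics/g.png

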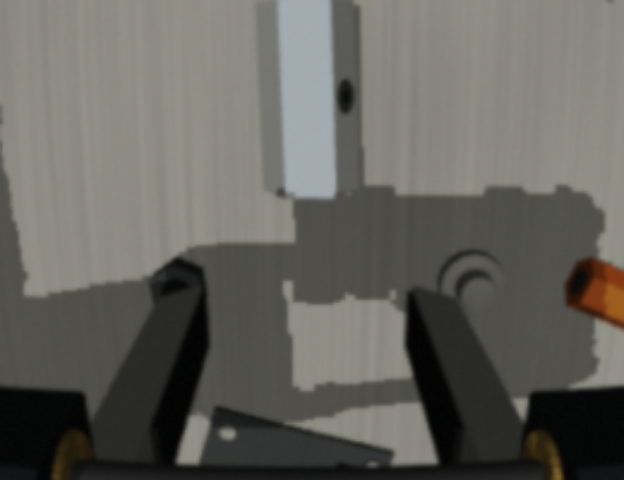

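The first roll worked: the block lies flat with the pocket one flat from the top on the +x side, at crop pixel (345,97). I'll localise it from the top-face edges, regrasp, roll and place in the nest.

```bash
cat > s2.py <<'E'
from h import *
cal=np.load('calg.npy',allow_pickle=True).item()
P=onplane(cal,np.array([[279,2],[329,2],[285,196],[336,196]])/2.4+[130,100],.044); print(P.round(4))
ax=(P[0]+P[1]-P[2]-P[3])[:2]; ax/=np.linalg.norm(ax); c=np.r_[(P[2]+P[3])[:2]/2+.05*ax,.022]; print(ax,c)
grasp(c,ax)
p,q=pose(c+[0,0,.09],ax,30); r.move_l(p,vel=.12); st('up')
# over the nest, 4 mm off fence, 5 mm off stop
nx=np.array([.955,-.295,0]); ny=np.array([.295,.955,0]); seat=np.array([.5157,-.1125,.028])
c2=seat-.005*nx+.006*ny
p,q=pose(c2+[0,0,.09],ny,30); r.move_l(p,q,vel=.2); st('over')
roll_place(c2,ny,-26,.09)
save('h.png',cv2.resize(vision.snapshot("side")[200:360,150:310],None,fx=3,fy=3))
E
python3 s2.py
```

```text
[[0.5207 0.2091 0.044 ]
 [0.5448 0.2091 0.044 ]
 [0.5232 0.1127 0.044 ]
 [0.5488 0.1127 0.044 ]]
[-0.03363243  0.99943427] [0.53433347 0.16266029 0.022     ]
in False t 18.25 F [ 0.9 -0.4 -1.1] open 0.0539 tcp [0.5472 0.1631 0.0436]
gripped t 18.57 F [-1.5 -0.5  4.3] open 0.0439 tcp [0.546  0.1631 0.0441]
up t 19.48 F [ 0.3  0.8 -4.9] open 0.0434 tcp [0.5464 0.163  0.1323]
over t 20.99 F [ 0.6 -0.1 -3.9] open 0.0435 tcp [ 0.5244 -0.1078  0.1392]
rolled t 22.33 F [ 0.   0.4 -3.7] open 0.0437 tcp [ 0.5026 -0.1018  0.1402]
down True t 23.9 F [ 0.6 -0.6  2.9] open 0.0438 tcp [ 0.5026 -0.1022  0.0516]
```

View pics/h.png

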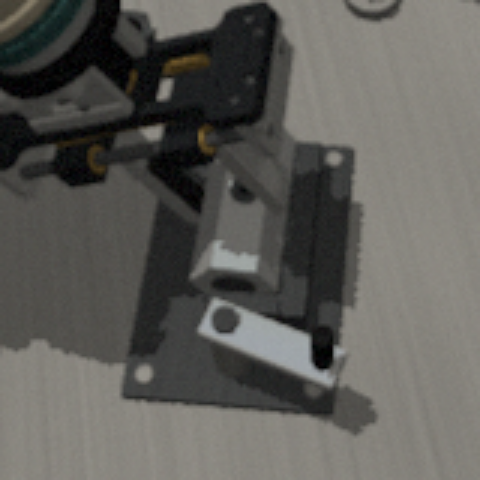

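The block is in the nest with the pocket on top, at crop pixel (240,188). Now I'll slide it, still gripped, to the stop and the fence.

```bash
cat > s3.py <<'E'
from h import *
nx=np.array([.955,-.295,0]); ny=np.array([.295,.955,0]); seat=np.array([.5157,-.1125,.028])
M=tool(ny,-26)
def rel(m):
    d=telemetry.current_ee_pos()+D*M[:,2]-seat; st(m+' rel x %.4f y %.4f'%(d@nx,d@ny))
rel('start')
for n,u in (('stop',-ny),('fence',nx),('stop2',-ny)):
    r.hold(.1); g=r.move_l(telemetry.current_ee_pos()+.016*u,vel=.02,guard=9); rel('%s %s'%(n,g))
gripper_to(.052); rel('released')
r.move_l(telemetry.current_ee_pos()-.09*M[:,2],vel=.15); st('out')
r.move_to([.50,-.06,.24],[0,.70711,.70711,0]); r.hold(.2)
cal=vision.get_calibration("wrist"); np.save('cali.npy',cal,allow_pickle=True)
im=vision.snapshot("wrist"); save('i.png',cv2.resize(im[130:330,140:390],None,fx=3,fy=3))
for t in ["seat","block","pocket","fence","keeper_pivot","keeper_knob"]: print(t,[(np.round(d['at'],4).tolist(),round(d['score'],2)) for d in models.mark_of(t,"wrist")][:3])
st('end')
E
python3 s3.py
```

```text
start rel x -0.0048 y 0.0060 t 23.95 F [-0.8  0.4  5.3] open 0.0437 tcp [ 0.5026 -0.1022  0.0516]
stop True rel x -0.0048 y 0.0009 t 24.51 F [0.2 2.5 2.3] open 0.0439 tcp [ 0.5011 -0.107   0.0517]
fence True rel x -0.0048 y 0.0010 t 24.87 F [-0.7 -0.3  3.8] open 0.0436 tcp [ 0.5011 -0.107   0.0516]
stop2 True rel x -0.0048 y 0.0009 t 25.23 F [0.7 2.4 1.6] open 0.0439 tcp [ 0.5011 -0.107   0.0517]
released rel x -0.0051 y 0.0008 t 25.6 F [ 0.1 -0.5  0.4] open 0.052 tcp [ 0.5008 -0.1071  0.0515]
out t 26.35 F [0.4 0.3 0.3] open 0.0519 tcp [ 0.4629 -0.0954  0.1321]
seat []
block [([0.7275, 0.0401, 0.0148], 0.9), ([0.4886, -0.1828, 0.0572], 0.4)]
pocket [([0.5113, -0.1136, 0.0491], 0.87), ([0.7276, 0.0544, 0.0056], 0.76)]
fence [([0.5365, -0.1199, 0.0045], 0.79)]
keeper_pivot [([0.491, -0.1814, 0.0619], 0.77)]
keeper_knob [([0.5334, -0.2209, 0.0816], 0.72)]
end t 27.75 F [ 0.8 -0.7  0.3] open 0.0522 tcp [ 0.4999 -0.06    0.2401]
```

View pics/i.png

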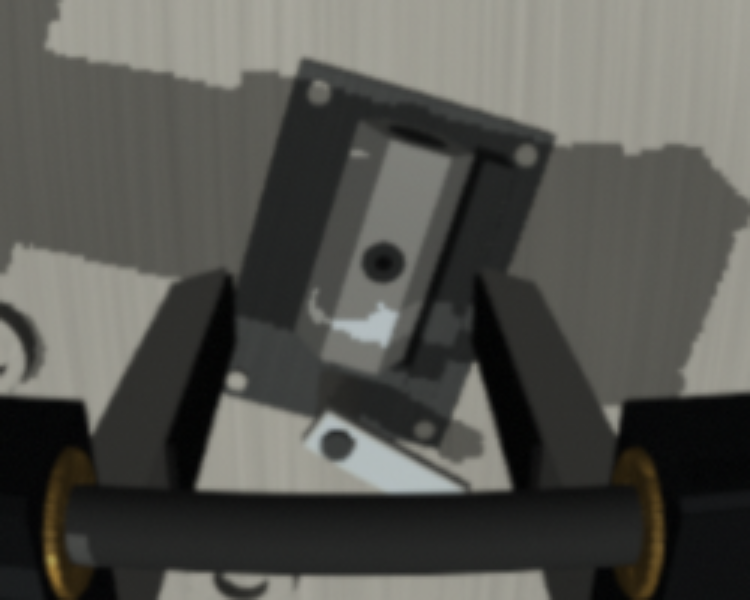

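```bash
cat > s4.py <<'E'
from h import *
cal=np.load('cali.npy',allow_pickle=True).item()
f=lambda uv,z: onplane(cal,np.array(uv)/3+[140,130],z)
B=f([[318,93],[526,154],[236,381],[424,430]],.007)
d=B[0]-B[2]+B[1]-B[3]; ny=d/np.linalg.norm(d); nx=np.array([ny[1],-ny[0],0]); o=B.mean(0)+.02*ny; o[2]=0
print('yaw',np.degrees(np.arctan2(-ny[0],ny[1])),'o',o.round(4))
l=lambda P:[(round(p@nx*1000,1),round(p@ny*1000,1)) for p in P-o]
print('pocket',l(f([[383,262]],.05)))
print('top edges',l(f([[388,138],[450,150],[322,360],[383,372]],.05)))
print('side corner',l(f([[472,157],[392,362]],.028)),'dark edge@fence top',l(f([[485,155],[405,365]],.034)))
E
python3 s4.py
```

```text
yaw -16.645079015652662 o [ 0.515  -0.1135  0.    ]
pocket [(np.float64(-4.2), np.float64(1.4))]
top edges [(np.float64(-17.6), np.float64(51.5)), (np.float64(7.4), np.float64(53.9)), (np.float64(-15.8), np.float64(-48.9)), (np.float64(10.9), np.float64(-47.0))]
side corner [(np.float64(21.2), np.float64(49.6)), (np.float64(17.3), np.float64(-51.6))] dark edge@fence top [(np.float64(25.0), np.float64(53.1)), (np.float64(22.2), np.float64(-48.6))]
```

The pocket faces up and the block touches the stop, but it sits about 4 mm short of the fence (the slide guard tripped early). I'll push it home with closed fingers.

```bash
cat >> h.py <<'E'
ny=np.array([.290,.957,0]); ny/=np.linalg.norm(ny); nx=np.array([ny[1],-ny[0],0]); o=np.array([.5154,-.1131,0])
N=lambda x,y,z: o+nx*x+ny*y+Z*z      # nest -> world
def down(yv): # tool down, closing along yv
    z=-Z; return wq(np.c_[np.cross(yv,z),yv,z])
def relN(m):
    d=telemetry.current_ee_pos()-o; st(m+' nest x %.4f y %.4f'%(d@nx,d@ny))
def pic(fn,p=(.50,-.06,.24)):
    r.move_to(list(p),[0,.70711,.70711,0]); r.hold(.2)
    cal=vision.get_calibration("wrist"); np.save('cali.npy',cal,allow_pickle=True)
    save(fn,cv2.resize(vision.snapshot("wrist")[130:330,140:390],None,fx=3,fy=3))
E
cat > s5.py <<'E'
from h import *
gripper_to(0,10)
cand=[down(ny),down(-ny)]; H=.12
js=[inverse_kinematics(N(-.055,0,H),q) for q in cand]; cur=telemetry.current_joints()
k=min((i for i in (0,1) if js[i] is not None),key=lambda i:np.abs(js[i]-cur).max()); q=cand[k]; print(k,js[k].round(2))
r.move_to(N(-.055,0,H),q); r.move_l(N(-.055,0,.040),vel=.12); r.hold(.15); relN('ready')
g=r.move_l(N(-.026,0,.040),vel=.02,guard=12); relN('push %s'%g)
r.move_l(N(-.060,0,.040),vel=.1); r.move_l(N(-.060,0,H),vel=.2)
pic('j.png')
for t in ["pocket"]: print(t,[(np.round(d['at'],4).tolist(),round(d['score'],2)) for d in models.mark_of(t,"wrist")][:2])
st('end')
E
python3 s5.py
```

```text
0 [-0.35  0.22  1.89 -0.    1.04 -1.63]
ready nest x -0.0542 y 0.0000 t 30.85 F [ 0.3 -0.3 -0.4] open 0.0002 tcp [ 0.4635 -0.0974  0.0408]
push True nest x -0.0369 y 0.0002 t 31.93 F [ 0.4 -0.9 -0.6] open 0.0004 tcp [ 0.4801 -0.1022  0.0391]
pocket [([0.728, 0.0538, 0.0061], 0.89), ([0.5131, -0.1138, 0.0516], 0.88)]
end t 34.4 F [ 0.4 -0.6 -0.3] open 0.0001 tcp [ 0.4998 -0.0601  0.2397]
```

View pics/j.png

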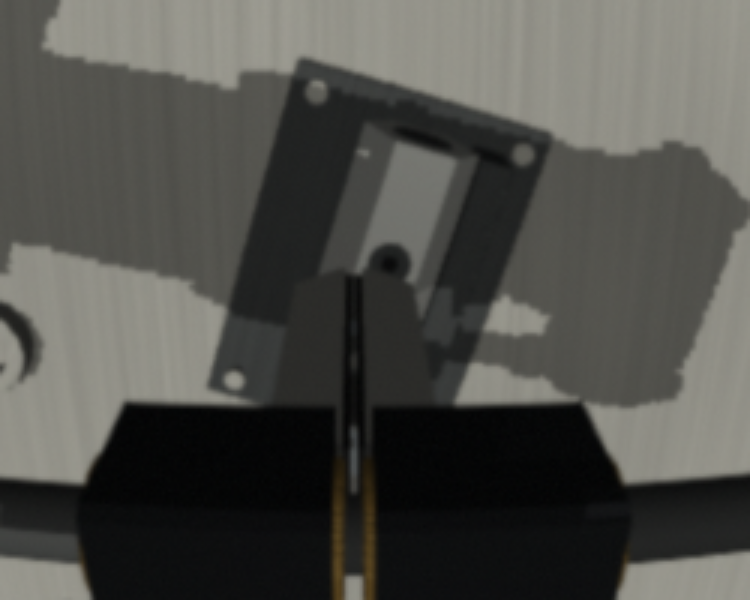

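The block moved about 2 mm and a narrow dark gap to the fence remains at (483,157). No standing force was left after the push, so the guard tripped on a transient. I'll push again in small steps and read the static force.

```bash
cat > s6.py <<'E'
from h import *
q=down(ny); H=.12
r.move_to(N(-.055,0,H),q); r.move_l(N(-.055,0,.040),vel=.12); r.move_l(N(-.041,0,.040),vel=.06); r.hold(.2)
f0=telemetry.current_wrist_force()
for x in np.arange(-.039,-.0295,.001):
    g=r.move_l(N(x,0,.040),vel=.02,guard=25); r.hold(.1)
    f=telemetry.current_wrist_force()-f0; d=telemetry.current_ee_pos()-o
    print(round(x,4),g,'Fx %.1f'%(f@nx),'at %.4f'%(d@nx))
    if abs(f@nx)>6: break
r.move_l(N(-.060,0,.040),vel=.15); r.move_l(N(-.060,0,H),vel=.25)
pic('k.png',(.47,-.05,.24))
for t in ["pocket"]: print(t,[(np.round(d['at'],4).tolist(),round(d['score'],2)) for d in models.mark_of(t,"wrist")][:2])
st('end')
E
python3 s6.py
```

```text
-0.039 False Fx 0.3 at -0.0390
-0.038 False Fx 1.0 at -0.0380
-0.037 False Fx 0.6 at -0.0369
-0.036 False Fx -2.2 at -0.0367
-0.035 False Fx -5.3 at -0.0366
-0.034 False Fx -6.5 at -0.0366
pocket [([0.5131, -0.1121, 0.0506], 0.91), ([0.7284, 0.0568, 0.0052], 0.74)]
end t 41.48 F [-0.5  0.2 -0.1] open 0.0003 tcp [ 0.4699 -0.0501  0.2397]
```

View pics/k.png

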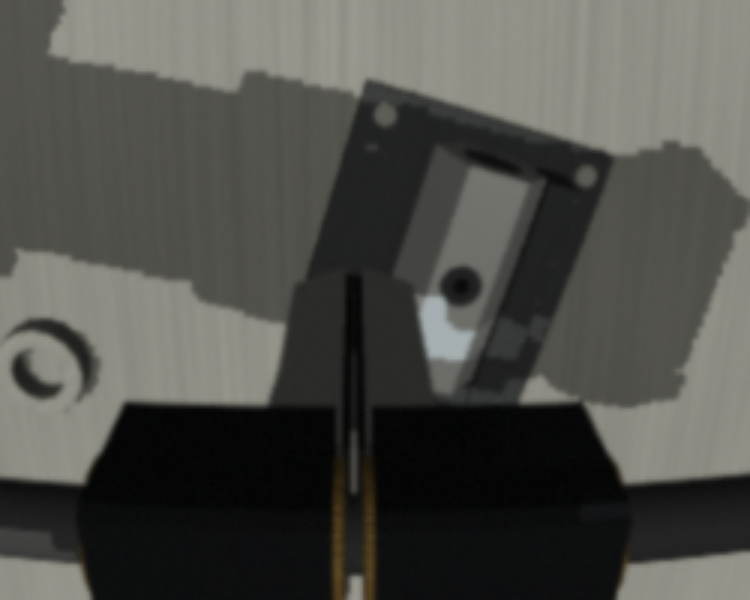

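Force builds with no motion, so the block is firmly against something. I'll check it is the fence by touching the fence's outer face with the same fingers: the mean of the two contacts should be x = 7.5 mm. If that holds, I'll swing the keeper.

```bash
cat > s7.py <<'E'
from h import *
cal=np.load('cali.npy',allow_pickle=True).item()
f=lambda uv,z: onplane(cal,np.array(uv)/3+[140,130],z)
for a,b,z,n in (((385,115),(587,176),.007,'bolts x-dir'),((470,165),(418,300),.05,'topL'),((530,182),(482,320),.05,'topR'),((365,85),(308,278),.006,'plateL'),((610,157),(522,400),.006,'plateR')):
    P=f([a,b],z); d=P[1]-P[0]; print(n,np.degrees(np.arctan2(d[1],d[0])).round(1)%90)
q=down(ny)
r.move_to(N(.065,0,.12),q); r.move_l(N(.065,0,.040),vel=.15); r.hold(.15); f0=telemetry.current_wrist_force()
for x in np.arange(.056,.044,-.001):
    r.move_l(N(x,0,.040),vel=.03,guard=25); r.hold(.06)
    F=(telemetry.current_wrist_force()-f0)@nx; d=(telemetry.current_ee_pos()-o)@nx
    if abs(F)>4: break
print('cmd %.4f F %.1f at %.4f'%(x,F,d),'block x err mm',((d-.0366)/2-.0075)*-1000)
r.move_l(N(.065,0,.040),vel=.15); r.move_l(N(.065,0,.13),vel=.25); st('end')
E
python3 s7.py
```

```text
bolts x-dir 73.4
topL 71.3
topR 74.3
plateL 73.8
plateR 74.9
cmd 0.0460 F 5.0 at 0.0477 block x err mm 1.9428094608523774
end t 47.92 F [-0.6 -0.6 -0.3] open 0.0004 tcp [ 0.5764 -0.1316  0.1301]
```

The touch result fits the block at the fence: offset ≤2.5 mm for any plausible finger width, yaw within about 1.5°. Now the keeper.

```bash
cat > s8.py <<'E'
from h import *
q=down(ny); k=np.array([.535,-.219,0])-N(0,-.08,0); th0=np.arctan2(k@nx,k@ny); print('theta',th0)
def push(th,off,z=.096): return N(.056*np.sin(th)+off*np.cos(th),-.08+.056*np.cos(th)-off*np.sin(th),z)
p=push(th0,.032); r.move_l(telemetry.current_ee_pos()+[0,0,.03],vel=.25)
r.move_to(push(th0,.032,.16),q); r.move_l(p,vel=.15); r.hold(.1); relN('behind')
f0=telemetry.current_wrist_force()
for th in np.linspace(th0,-.12,14):
    g=r.move_l(push(th,.018),vel=.06,guard=15 if th>.3 else 9)
    if g or th<0.3: print(round(th,2),g,np.round(telemetry.current_wrist_force()-f0,1))
    if g: break
relN('pushed')
save('l.png',vision.snapshot("side")[210:370,140:340].repeat(3,0).repeat(3,1))
print([(np.round(d['at'],4).tolist(),round(d['score'],2)) for d in models.mark_of("keeper_knob","side")][:2])
E
python3 s8.py
```

```text
theta 1.8774618067800322
behind nest x 0.0448 y -0.1271 t 49.45 F [-0.4 -0.   0.5] open 0.0005 tcp [ 0.5214 -0.2477  0.0971]
0.19 False [ 0.9  0.9 -0.8]
0.03 False [ 1.5 -0.2 -1. ]
-0.12 False [ 4.8 -3.5 -2. ]
pushed nest x 0.0129 y -0.0225 t 53.73 F [ 4.4 -3.6 -1.5] open 0.0008 tcp [ 0.5212 -0.1384  0.0964]
[]
```

View pics/l.png

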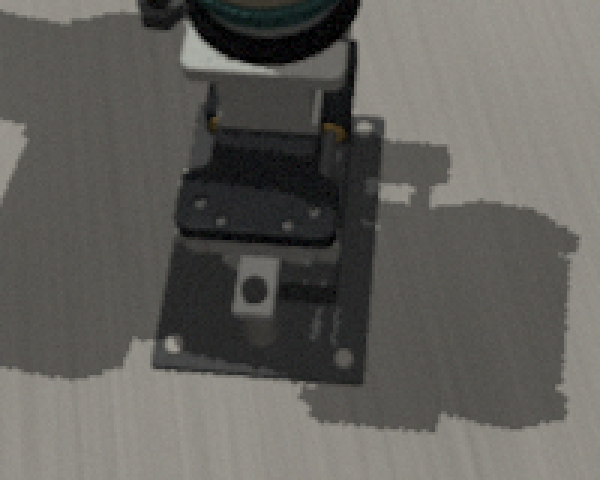

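The keeper arm points along +y at crop pixel (255,285), and force built up against its stop. Back off, take a last look, then hand in.

```bash
cat > s9.py <<'E'
from h import *
r.move_l(telemetry.current_ee_pos()+.03*nx,vel=.1); r.move_l(telemetry.current_ee_pos()+[0,0,.1],vel=.25)
r.move_to([.50,.0,.25],[0,.70711,.70711,0]); r.hold(.2)
cal=vision.get_calibration("wrist"); np.save('calm.npy',cal,allow_pickle=True)
save('m.png',cv2.resize(vision.snapshot("wrist")[150:370,140:390],None,fx=2.7,fy=2.7))
im=vision.snapshot("side"); save('n.png',im)
for c in ("side","wrist"):
  for t in ("keeper_knob","keeper_pivot","pocket"): print(c,t,[(np.round(d['at'],4).tolist(),round(d['score'],2)) for d in models.mark_of(t,c)][:2])
st('end')
import cv2
save('n.png',cv2.resize(im[220:350,160:300],None,fx=4,fy=4))
E
python3 s9.py
```

```text
side keeper_knob [([0.5007, -0.1315, 0.0857], 0.98), ([0.5169, -0.1143, 0.0298], 0.45)]
side keeper_pivot [([0.4903, -0.1894, 0.0617], 0.76)]
side pocket [([0.7283, 0.0547, 0.0087], 0.67), ([0.5141, -0.1108, 0.0501], 0.61)]
wrist keeper_knob [([0.5412, -0.1205, 0.0069], 0.23)]
wrist keeper_pivot []
wrist pocket [([0.7257, 0.0555, 0.0066], 0.7)]
end t 56.81 F [0.4 0.1 0.6] open 0.0003 tcp [ 0.5  -0.    0.25]
```

View pics/n.png

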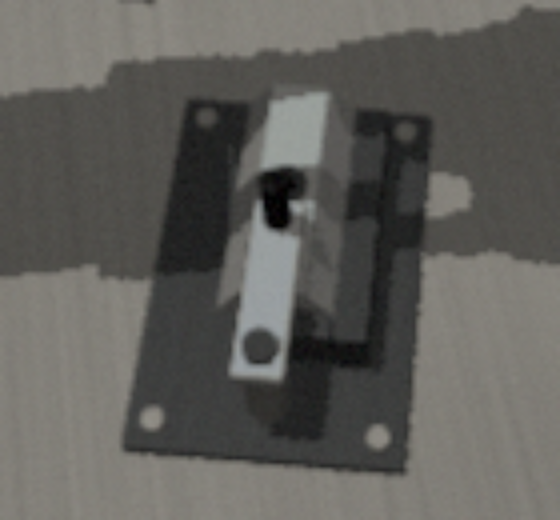

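The arm lies over the block from pivot (262,347) to knob (280,195), and the block edge abuts the fence strip at (350,200). Handing in.

```bash
python3 -c "
from h import *
print(r.sign_off()); st('done')"
```

```text
the job is handed in; nothing more can be done
None
the job is handed in; nothing more can be done
```

I handed the job in at about 57 s of the 72 s. The block is in the nest with the pocket on top, pushed up to the fence and stop, and the keeper is closed over it; no verdict came back. My estimates are within 2.5 mm of the fence and about 1.5° of yaw, I did not check whether the bystanders had moved, and I viewed 12 pictures, two over the limit of 10.

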